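# Sort a ward's mixed specimens at the reception bench

## Robot

A 6-joint arm with a two-finger parallel gripper is mounted at the origin on a cart in front of the work surface, level with it; the furniture and walls round the work are solid. World frame = base frame: x ahead of the robot, y to its left, z up, the work surface at z = 0. Lengths are in mm, angles in rad, forces in N, time in s.
With the tool pointing down it reaches from about 300 to 775 mm from the base axis. Payload 14.6 kg.
Tool frame: the origin (TCP) lies between the finger pads; the fingertips stand 8 mm ahead of it and the grasp point (between the pads) lies 11 mm behind it (env.nose_length is the distance from the TCP to the fingertips, in mm); z points along the fingers, y is the direction in which the jaws open and shut (so a half turn about z gives the same grasp; the last joint's range is limited). The gripper opens to 85 mm and grips with 20 to 120 N. Pads are 22 mm wide; open, the fingers measure 114 mm over their backs; the gripper's body (76 mm by 85 mm) begins 54 mm behind the grasp point. The pads swing forward as they close: fully open they stand 13 mm farther back than shut.
Start: joints at [-1.218, 0.3, 1.521, -0, 1.321, -0.067], TCP at [224.16, -502.237, 208.281] pointing down, gripper open.
Joint ranges: [-3.03, 3.03], [-0.79, 2.21], [0.23, 2.52], [-1.04, 4.18], [0, 3.07], [-2.55, 2.55]. Speed limits (rad/s): [2.22, 2.22, 2.57, 3.14, 3.14, 3.14].

## Interface

Orientations are given as a 3x3 rotation matrix whose columns are the frame's x, y, z axes.
In Python, from cell import env gives the robot as it stands. Calls block until the motion is done:
- env.goto(position, orientation): joint-space move of the TCP to a pose.
- env.move_l(position, attitude=None, speed=150): straight line of the TCP; attitude=None keeps the orientation; speed is the mean speed in mm/s.
- env.set_joints(angles): joint-space move.
- env.move_gripper(opening, f_grip=None): opening from 0.0 (shut) to 1.0 (fully open); f_grip is the grip in N (None keeps the last); returns when the fingers have stopped.
- env.hold(seconds).
- env.solve_ik(position, orientation): joint angles nearest the present ones, or None.
- env.get_obs(): the state.
- env.grab_frame(name): name is "scene" or "top" or "wrist"; returns the picture (480x640x3 uint8, blue, green, red); there is no depth.
- env.calibration(name): a dict with "fovy" (degrees; the focal length in pixels is half the picture's height over the tangent of half this angle, whatever the lens; pixels are square), "cx", "cy" (the principal point, pixels), "k1" (the pictures are not rectified: a ray, as slopes to the right and down, at radius r is drawn at 1 + k1 r^2 times it, then the intrinsics apply), "R" (3x3) and "t" (3): a world point X has camera coordinates R X + t; the wrist camera has in their place "hand_eye" (4x4, takes a point from camera to tool coordinates, whose origin is the TCP and whose axes are the flange's). Camera axes: x right, y down, z forward; pixel columns grow to the right and rows downward; lengths in mm; the calibration is good to about 2 mm. A picture is of the moment at which its call begins: read the wrist's pose just before it. calibration takes no time and is no camera call.
A pose or a line that the arm cannot do raises env.MotionError and nothing moves.
- env.job_done(): hands the job in, once; it reports no verdict.
The state is a dict: "t": time; "joints": joint angles; "joint_velocities": joint speeds; "tau": joint torques, N m; "ee_pos": TCP position; "tcp_rot": TCP orientation; "ft_force": force on the tool from outside, world axes, zero at the start; "wrist_torque": the same for the moment, N m; "width": opening from 0.0 (shut) to 1.0 (fully open).
Only numpy, scipy, OpenCV 4.12 (cv2) and the standard library are available. Lean on these libraries where they do the work, as an engineer would, in place of code of your own. Each camera call takes 0.05 s, during which the arm holds its last target.

## Task

File the specimens that have just come in: move the two red-capped tubes from the white carrier into free pockets of the red rack, the two grey-capped tubes into free pockets of the slate-grey rack, and the specimen jar standing on the bench into the free recess of the blue jar tray. Each must end fully down in its pocket; keep every tube and the jar upright all the time, and let go of them all.

Things in the scene. Friction and masses are not known exactly. Their poses are not given: they have to be found in the camera images.
- red_tube_1_centre (a point): loose blood tube with a bright red cap, upright in a pocket of the white carrier: 102 mm tall, glass 13 mm across, cap 17.4 mm across over the top 16 mm, 11 g. The point is on its axis half-way up, 51 mm from either end; z runs up to the cap. Take it by the cap from above.
- red_tube_2_centre (a point): loose blood tube with a bright red cap, upright in a pocket of the white carrier: 102 mm tall, glass 13 mm across, cap 17.4 mm across over the top 16 mm, 11 g. The point is on its axis half-way up, 51 mm from either end; z runs up to the cap. Take it by the cap from above.
- grey_tube_1_centre (a point): loose blood tube with a blue-grey cap, upright in a pocket of the white carrier: 102 mm tall, glass 13 mm across, cap 17.4 mm across over the top 16 mm, 11 g. The point is on its axis half-way up, 51 mm from either end; z runs up to the cap. Take it by the cap from above.
- grey_tube_2_centre (a point): loose blood tube with a blue-grey cap, upright in a pocket of the white carrier: 102 mm tall, glass 13 mm across, cap 17.4 mm across over the top 16 mm, 11 g. The point is on its axis half-way up, 51 mm from either end; z runs up to the cap. Take it by the cap from above.
- jar_centre (a point): loose white screw-top specimen jar with a blue band, standing alone on the worktop: 58 mm tall, body 38 mm, lid 41 mm across over the top 16 mm (fixed on), 35 g. The point is on its axis half-way up, 29 mm above its bottom; z runs up to the lid. Take it by the lid from above.
- red_rack: fixed red rack, 52 x 140 mm over all, 60 mm high. Origin: centre of its underside; z up, y along the row. Three pockets at y = -38, 0, +38 mm, 17 mm wide, floor 6 mm up, mouth flared to 30 mm at the top face. A red-capped tube that stays fills y = +38 mm; the other two are free. A tube fully down has its middle at z = 57 mm, its cap at 92 to 108 mm.
- grey_rack: fixed slate-grey rack, 52 x 140 mm over all, 60 mm high. Origin: centre of its underside; z up, y along the row. Three pockets at y = -38, 0, +38 mm, 17 mm wide, floor 6 mm up, mouth flared to 30 mm at the top face. A grey-capped tube that stays fills y = +38 mm; the other two are free. A tube fully down has its middle at z = 57 mm, its cap at 92 to 108 mm.
- jar_tray: fixed low blue tray, 72 x 150 mm over all, 24 mm high. Origin: centre of its underside; z up, y along the row. Two round recesses at y = -31 and +31 mm, 44 mm wide, floor 6 mm up, mouth flared to 56 mm at the top face. A jar that stays fills y = +31 mm; y = -31 mm is free. A jar fully down has its middle at z = 35 mm.
- carrier: fixed white carrier in which the mixed tubes arrived, 52 x 178 mm over all, 60 mm high. Origin: centre of its underside; z up, y along the row. Four pockets as in the racks at y = -57, -19, +19, +57 mm, floor 6 mm up; raise a tube 60 mm or more to clear it. Left of it lie a hose 40 mm high and, at x over 0.4, y over -0.05 m, a tall analyser: keep clear.
Mind the look-alikes: they are no part of the job. What is shaped like the part that bears jar_centre but brown is not meant.

How it is judged (in metres and radians):
At the end, for the whole second after the job is handed in: Red-capped tubes in free pockets of the red rack, grey-capped ones in free pockets of the grey rack (mid-height within 7 mm of the pocket's axis in x and y), the jar in the tray's free recess (8 mm); heights within 6 mm of fully down, tilt under 0.17 rad, all released and at rest (x of red_tube_1_centre in the frame of red_rack between -0.007 and 0.007 m and z of red_tube_1_centre in the frame of red_rack between 0.051 and 0.063 m and (y of red_tube_1_centre in the frame of red_rack between -0.045 and -0.031 m or y of red_tube_1_centre in the frame of red_rack between -0.007 and 0.007 m) and angle between each of red_tube_1_centre, red_tube_2_centre, grey_tube_1_centre, grey_tube_2_centre, jar_centre's own z axis and vertical below 0.17 rad and linear speed of each of red_tube_1, red_tube_2, grey_tube_1, grey_tube_2, loose_jar below 0.02 m/s and x of red_tube_2_centre in the frame of red_rack between -0.007 and 0.007 m and z of red_tube_2_centre in the frame of red_rack between 0.051 and 0.063 m and (y of red_tube_2_centre in the frame of red_rack between -0.045 and -0.031 m or y of red_tube_2_centre in the frame of red_rack between -0.007 and 0.007 m) and x of grey_tube_1_centre in the frame of grey_rack between -0.007 and 0.007 m and z of grey_tube_1_centre in the frame of grey_rack between 0.051 and 0.063 m and (y of grey_tube_1_centre in the frame of grey_rack between -0.045 and -0.031 m or y of grey_tube_1_centre in the frame of grey_rack between -0.007 and 0.007 m) and x of grey_tube_2_centre in the frame of grey_rack between -0.007 and 0.007 m and z of grey_tube_2_centre in the frame of grey_rack between 0.051 and 0.063 m and (y of grey_tube_2_centre in the frame of grey_rack between -0.045 and -0.031 m or y of grey_tube_2_centre in the frame of grey_rack between -0.007 and 0.007 m) and x of jar_centre in the frame of jar_tray between -0.008 and 0.008 m and z of jar_centre in the frame of jar_tray between 0.029 and 0.041 m and y of jar_centre in the frame of jar_tray between -0.039 and -0.023 m); the robot touches nothing.
It fails at once if a tube or the jar is tipped far over (more than 0.7 rad from upright) (angle between any of red_tube_1_centre, red_tube_2_centre, grey_tube_1_centre, grey_tube_2_centre, jar_centre's own z axis and vertical above 0.7 rad).
It also fails if it takes over 112 s, if anything falls off the work surface, if the arm or the gripper's body presses on something with over 40 N, if the wrist force passes 120 N, or if a joint passes its speed limit or range.

## Working session

There is one attempt and no reset: what is moved stays moved. The work goes in short steps, each a Python script; the robot and the scene stay as the last script left them, time stands still between calls to the robot, and variables do not carry over. Pictures are saved under pics/ and viewed, and the job is handed in when it is done.

```bash
ls; mkdir -p pics; python3 - <<'E'
from cell import env
import cv2,numpy as np
for n in("scene","top","wrist"):
    cv2.imwrite(f"pics/{n}0.png",env.grab_frame(n)); c=env.calibration(n)
    print(n,{k:np.round(v,4).tolist() for k,v in c.items()})
o=env.get_obs();print(o["t"],o["width"],o["ee_pos"],np.round(o["tcp_rot"],3).tolist(), env.nose_length)
E
```

```text
pics
scene {'fovy': 49.0608, 'cx': 314.3042, 'cy': 237.2034, 'k1': -0.1551, 'R': [[0.4873, -0.8732, 0.0105], [-0.4123, -0.2407, -0.8787], [0.7698, 0.4238, -0.4772]], 't': [-520.0854, 195.5075, 597.591]}
top {'fovy': 45.9498, 'cx': 317.5394, 'cy': 238.0775, 'k1': 0.0463, 'R': [[-0.0043, -0.9999, -0.0126], [-0.9988, 0.0049, -0.0492], [0.0492, 0.0124, -0.9987]], 't': [-283.8343, 550.8204, 1012.2953]}
wrist {'fovy': 66.7223, 'cx': 316.2861, 'cy': 234.3024, 'k1': -0.0442, 'hand_eye': [[0.0014, -0.9496, -0.3134, 80.1011], [1.0, 0.001, 0.0015, 0.5876], [-0.0012, -0.3134, 0.9496, -165.3713], [0.0, 0.0, 0.0, 1.0]]}
0.15 0.9990462948087813 [ 224.08215798 -502.06158154  207.86865789] [[0.913, 0.408, -0.0], [0.408, -0.913, 0.001], [0.0, -0.001, -1.0]] 8.0
```

View pics/scene0.png

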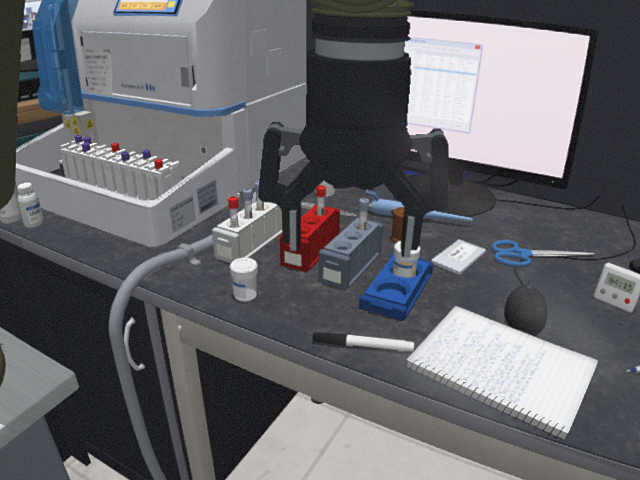

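View pics/top0.png

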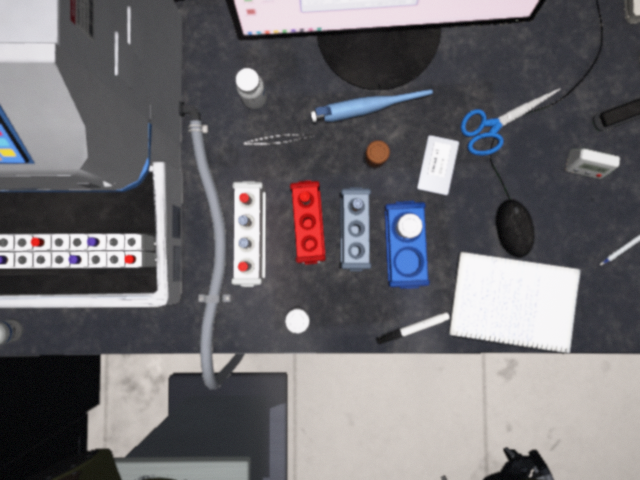

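View pics/wrist0.png

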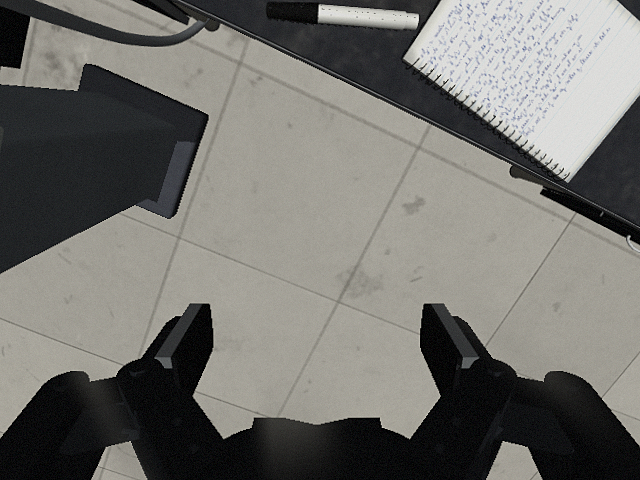

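The top view shows, left to right:
- **Carrier:** near px (249,233), with caps red (245,199), grey (245,221), grey (245,243) and red (245,267).
- **Red rack:** (308,222), with its filled pocket at the top.
- **Grey rack:** (355,228), filled at the top.
- **Tray:** (407,243), with a jar at (409,226) and a free recess at (408,262).

Possible confusions:
- **Jar:** the candidates are the lone white jar (297,321), the brown jar (377,153), the white bottle (250,85) and the tray's own jar (409,226). The one I want is (297,321).
- **Tubes:** the analyser's tubes (37,242)/(130,259) and the racks' own tubes (306,199)/(357,204) are not part of the job.

Next I'll measure from the top view and check a crop.

```bash
cat > h.py <<'E'
import cv2,numpy as np
from cell import env
def K(c):
    f=240/np.tan(np.radians(c["fovy"])/2); return np.array([[f,0,c["cx"]],[0,f,c["cy"]],[0,0,1.]])
def ext(n,obs=None):
    c=env.calibration(n)
    if n!="wrist":
        R=np.array(c["R"]);t=np.array(c["t"]); return c,R.T,-R.T@t
    H=np.array(c["hand_eye"]); Rt=np.array(obs["tcp_rot"]);p=np.array(obs["ee_pos"])
    return c,Rt@H[:3,:3],Rt@H[:3,3]+p
def cast(n,px,z,obs=None):
    c,Rwc,C=ext(n,obs)
    u=cv2.undistortPoints(np.array(px,float).reshape(-1,1,2),K(c),np.array([c["k1"],0,0,0.]))[:,0]
    d=np.c_[u,np.ones(len(u))]@Rwc.T
    return C+d*((z-C[2])/d[:,2])[:,None]
def proj(n,X,obs=None):
    c,Rwc,C=ext(n,obs)
    p=(np.array(X,float).reshape(-1,3)-C)@Rwc
    return cv2.projectPoints(p,np.zeros(3),np.zeros(3),K(c),np.array([c["k1"],0,0,0.]))[0][:,0]
def blobs(mask,amin=20):
    n,l,s,ce=cv2.connectedComponentsWithStats(mask.astype(np.uint8))
    return [(ce[i],s[i,4],s[i,:4]) for i in range(1,n) if s[i,4]>=amin]
E
python3 - <<'E'
import cv2,numpy as np
from h import *
im=cv2.imread("pics/top0.png")
cr=im[160:350,220:450]; cv2.imwrite("pics/topcrop0.png",cv2.resize(cr,None,fx=3.3,fy=3,interpolation=cv2.INTER_CUBIC))
g=lambda px,z:np.round(cast("top",px,z)[:,:2],1).tolist()
print("caps",g([(245,199),(245,221),(245,243),(245,267)],108))
print("jar",g([(297,321)],58))
hsv=cv2.cvtColor(im,cv2.COLOR_BGR2HSV); H,S,V=hsv[...,0],hsv[...,1],hsv[...,2]
red=((H<8)|(H>172))&(S>140)&(V>80)
for b in blobs(red): print("red",b)
blue=(H>105)&(H<122)&(S>150)&(V>60)
for b in blobs(blue,300): print("blue",b)
E
```

```text
caps [[609.7, -168.5], [573.4, -168.5], [537.3, -168.6], [498.0, -168.7]]
jar [[405.1, -251.1]]
red (array([307.83876428, 221.75835802]), np.int32(2363), array([290, 180,  36,  85], dtype=int32))
red (array([243.93650794, 197.68253968]), np.int32(63), array([240, 194,   9,   9], dtype=int32))
red (array([ 36.38157895, 241.60526316]), np.int32(76), array([ 31, 238,  12,   8], dtype=int32))
red (array([129.22727273, 258.8030303 ]), np.int32(66), array([125, 255,  10,   8], dtype=int32))
red (array([242.96969697, 266.06060606]), np.int32(66), array([239, 262,   9,   9], dtype=int32))
blue (array([481.95322377, 132.47408344]), np.int32(791), array([461, 109,  43,  47], dtype=int32))
blue (array([405.43874539, 248.53210332]), np.int32(2710), array([385, 201,  44,  87], dtype=int32))
```

View pics/topcrop0.png

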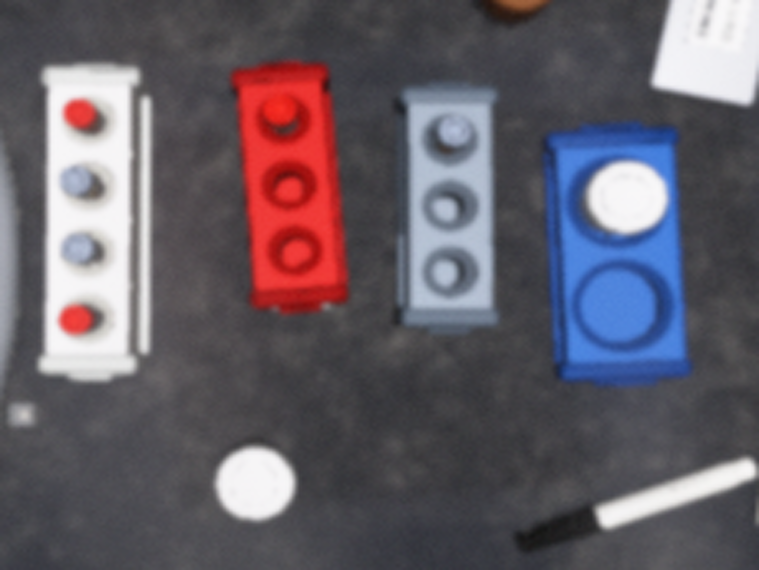

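The crop confirms it: the lone white jar is at top px (297,321), the carrier holds R/G/G/R, and the free pockets are the two lower ones of each rack plus the tray's lower recess. I'll refine with the wrist camera.

```bash
python3 - <<'E'
from h import *
R=np.array([[1,0,0],[0,-1,0],[0,0,-1.]])
print(env.solve_ik([450,-250,300],R))
for p in ([610,-168,89],[610,-168,170],[405,-251,39]): print(env.solve_ik(p,R))
env.goto([450,-250,300],R); o=env.get_obs(); 
np.savez("w1.npz",ee_pos=o["ee_pos"],tcp_rot=o["tcp_rot"])
cv2.imwrite("pics/w1.png",env.grab_frame("wrist")); print(o["t"],o["ee_pos"],env.get_obs()["t"])
E
```

```text
[-5.78256666e-01  1.65505521e-01  1.47462378e+00 -4.44089210e-16
  1.50146335e+00  9.92539661e-01]
[-3.26625760e-01  5.94321539e-01  1.38640860e+00 -4.44089210e-16
  1.16086252e+00  1.24417057e+00]
[-3.26625760e-01  5.15112492e-01  1.31091430e+00 -4.44089210e-16
  1.31556586e+00  1.24417057e+00]
[-6.31707609e-01  3.63075380e-01  1.88078803e+00 -4.44089210e-16
  8.97729245e-01  9.39088718e-01]
1.4667 [ 449.65370574 -250.58390553  299.64418686] 1.5167
```

View pics/w1.png

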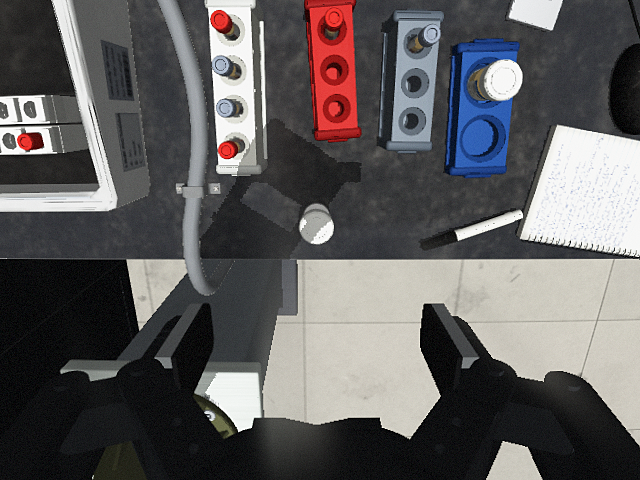

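```bash
python3 - <<'E'
from h import *
R=np.array([[1,0,0],[0,-1,0],[0,0,-1.]])
env.goto([515,-260,260],R); env.hold(0.3); o=env.get_obs(); 
np.savez("w2.npz",ee_pos=o["ee_pos"],tcp_rot=o["tcp_rot"])
cv2.imwrite("pics/w2.png",env.grab_frame("wrist")); print(o["t"],o["ee_pos"],env.get_obs()["t"])
E
```

```text
2.225 [ 514.66087987 -260.24129245  260.97575051] 2.275
```

View pics/w2.png

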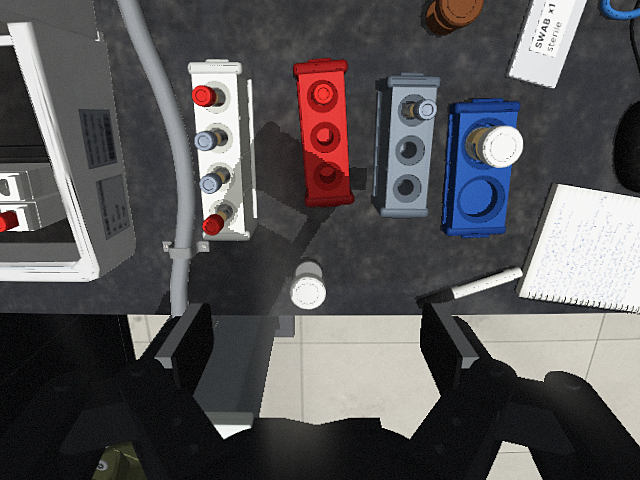

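w2 shows the caps at about (203,96), (205,141), (210,184) and (213,225). The red pockets are at (325,136)/(326,174), the grey pockets at (408,150)/(407,188), the recess at (482,196) and the jar lid at (308,291). I'll crop closer for exact pixels.

```bash
python3 - <<'E'
from h import *
im=cv2.imread("pics/w2.png")
def crop(x0,y0,x1,y1,s,name):
    c=cv2.resize(im[y0:y1,x0:x1],None,fx=s,fy=s,interpolation=cv2.INTER_CUBIC)
    for x in range((x0//10+1)*10,x1,10): cv2.line(c,(int((x+.5-x0)*s),0),(int((x+.5-x0)*s),6 if x%50 else 16),(0,255,255),1); cv2.putText(c,str(x),(int((x+.5-x0)*s)-9,16),0,.35,(0,255,255)) if x%20==0 else 0
    for y in range((y0//10+1)*10,y1,10): cv2.line(c,(0,int((y+.5-y0)*s)),(6,int((y+.5-y0)*s)),(0,255,255),1); cv2.putText(c,str(y),(8,int((y+.5-y0)*s)+4),0,.35,(0,255,255)) if y%20==0 else 0
    cv2.imwrite(name,c)
crop(180,50,360,220,3.5,"pics/c1.png"); crop(280,60,530,320,2.2,"pics/c2.png"); crop(365,65,525,245,3.3,"pics/c3.png")
E
```

```text
(no output)
```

View pics/c1.png

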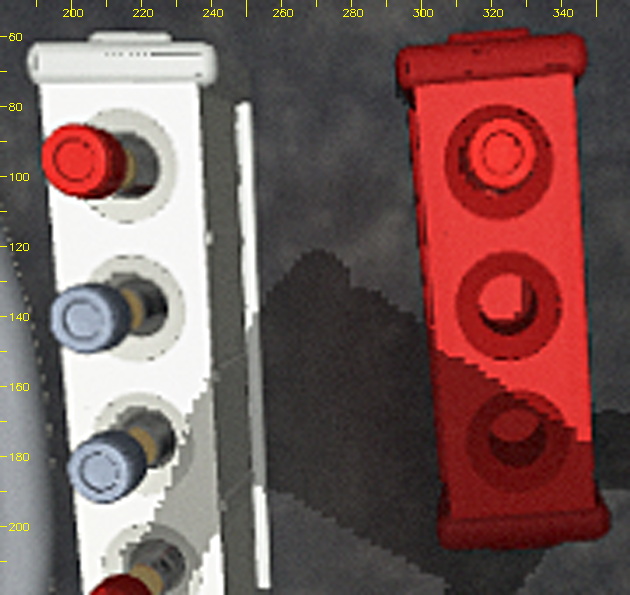

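View pics/c3.png

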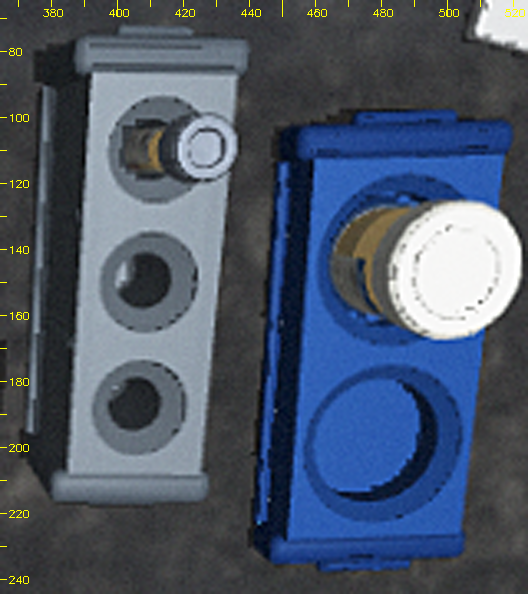

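View pics/c2.png

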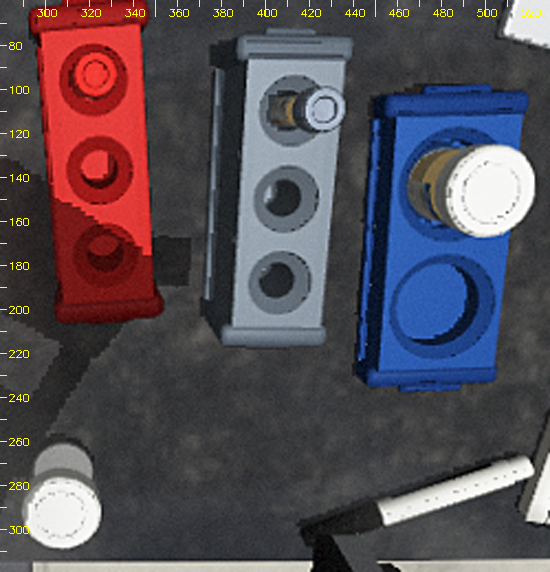

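```bash
python3 - <<'E'
from h import *
o=np.load("w2.npz")
g=lambda px,z:cast("wrist",px,z,o)[:,:2].round(1)
print("tray jar lid z64",g([(365+455/3.3-.5,65+270/3.3-.5)],64))
print("red rings",g([(321.8,95.5),(324.6,136.6),(328.4,175.2)],60).tolist())
print("grey rings",g([(411.5,109.7),(409.7,150),(406.6,188.4)],60).tolist())
print("carrier rings",g([(215.2,96.4),(216.6,137.2),(218.6,176.1)],60).tolist())
print("caps",g([(201.2,95.2),(203.2,140.9),(208.2,183.4)],108).tolist())
print("recess z24",g([(480.3,198.7)],24),"jar z58",g([(307.7,292.7)],58))
# top camera ring estimates, crop scale 3.3x3, offset 220,160
t=lambda X,Y,z: cast("top",[(220+X/3.3-.5,160+Y/3-.5)],z)[0,:2].round(1).tolist()
print("top: red",[t(283,115,60),t(290,185,60),t(296,249,60)]," grey",[t(450,138,60),t(450,206,60),t(450,271,60)])
print("top: caps",[t(79,114,108),t(76,181,108),t(77,248,108),t(75,319,108)],"recess",t(624,306,24),"jar",t(255,483,58))
# w1 caps
o1=np.load("w1.npz"); im=cv2.imread("pics/w2.png"); print(im[225,213],im[141,205])
for nm,oo in(("w1",o1),("w2",o)):
    im=cv2.imread(f"pics/{nm}.png");h=cv2.cvtColor(im,cv2.COLOR_BGR2HSV);m=((h[...,0]<8)|(h[...,0]>172))&(h[...,1]>140)&(h[...,2]>70)
    for b in blobs(m,80): print(nm,b[0].round(1),b[1],b[2],cast("wrist",[b[0]],105,oo)[0,:2].round(1))
E
```

```text
tray jar lid z64 [[ 567.1 -444.6]]
red rings [[612.8, -266.7], [574.9, -269.7], [537.2, -273.8]]
grey rings [[600.4, -352.8], [562.3, -353.9], [523.9, -353.7]]
carrier rings [[612.3, -165.6], [574.5, -164.0], [536.4, -163.0]]
caps [[611.1, -166.5], [574.2, -164.9], [537.6, -166.1]]
recess z24 [[ 505.4 -448.2]] jar z58 [[ 404.8 -252. ]]
top: red [[616.9, -266.0], [576.4, -269.5], [539.6, -272.6]]  grey [[603.1, -353.4], [563.9, -353.1], [526.6, -352.8]]
top: caps [[612.2, -165.9], [575.4, -164.5], [538.7, -165.0], [499.9, -164.1]] recess [506.4, -448.2] jar [406.0, -250.7]
[ 22  25 141] [188 170 158]
w1 [332.4  69.6] 6083 [304   0  58 142] [ 569.5 -266.3]
w1 [220.6  20.7] 349 [210  10  22  23] [ 610.3 -166.8]
w1 [ 28.8 140.6] 332 [ 17 133  25  18] [508.4  32.3]
w1 [227.5 149.5] 268 [218 141  20  18] [ 497.8 -165.5]
w2 [323.7 129.2] 6559 [293  58  61 148] [ 583.4 -267.8]
w2 [203.3  95.5] 393 [192  86  24  21] [ 610.9 -167.3]
w2 [  6.8 220.4] 261 [  0 211  17  21] [503.1  31.6]
w2 [212.1 224.4] 308 [202 214  20  21] [ 498.9 -165.4]
```

The two wrist views and the top view agree within about 2 mm. Pocket pitches come out at 38 mm and the recess pitch at 62 mm, as specified. I'll start with red tube 1.

```bash
cat >> h.py <<'E'
R0=np.array([[1,0,0],[0,-1,0],[0,0,-1.]])
def st(s):
    o=env.get_obs(); print(s,"t%.2f"%o["t"],"p",np.round(o["ee_pos"],1),"w%.3f"%o["width"],"F",np.round(o["ft_force"],1)); return o
def pick(x,y,zg=89,zup=205,op=0.5,f=30):
    env.move_gripper(op); env.goto([x,y,zup-50],R0) 
    env.move_l([x,y,zg],speed=80); st("at")
    env.move_gripper(0.0,f); st("gripped")
    env.move_l([x,y,zup],speed=120); st("up")
def place(x,y,zg=89,zup=205,op=0.5,mid=None):
    env.move_l([x,y,zup],speed=150)
    env.hold(0.2); env.move_l([x,y,zg+40],speed=100); st("mouth"); env.move_l([x,y,zg+1.0],speed=50); env.hold(0.2); st("down")
def release(x,y,zup=205,op=0.5):
    env.move_gripper(op); st("open"); env.move_l([x,y,zup],speed=120); st("away")
def snap(n,cam="wrist"):
    cv2.imwrite(f"pics/{n}.png",env.grab_frame(cam))
E
python3 - <<'E'
from h import *
pick(611.3,-166.3); snap("g1")
E
```

```text
at t4.46 p [ 611.6 -166.4   89.5] w0.503 F [ 0.4 -0.2  0.2]
gripped t4.94 p [ 611.3 -166.3   89.1] w-0.002 F [ 0.2  0.1 -0.5]
up t6.06 p [ 611.  -166.2  204.1] w-0.001 F [ 0.3 -0.2 -0.6]
```

View pics/g1.png

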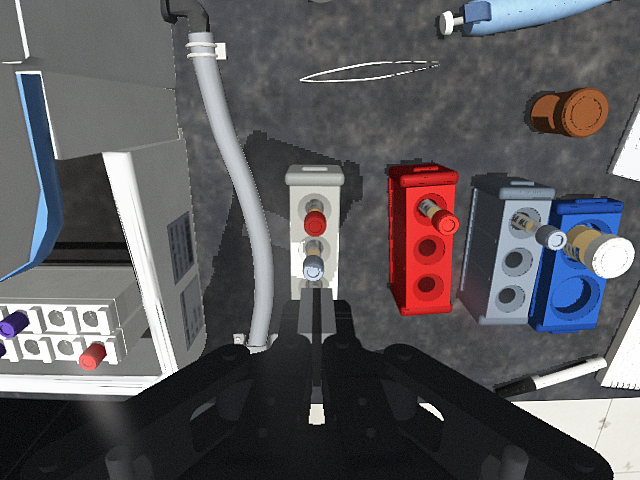

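The jaws shut on nothing (w = -0.002). g1 shows red 1 still upright at px (315,222), ahead of the fingers at (317,295). I need to find out why before moving again.

```bash
python3 - <<'E'
from h import *
o=st("now"); print(np.round(o["tcp_rot"],4).tolist(),np.round(o["joints"],3))
p=np.array(o["ee_pos"])
print("tip px",proj("wrist",[p+[0,0,-8],p,p+[0,0,11],[611.3,-166.3,108],[574.5,-164.7,108],[537.6,-165.3,108],[612,-266,60],[575,-269.8,60]],o).round(0).tolist())
for px,z in(((315,222),108),((313,268),108),((427,247),60),((429,284),60)): print(px,cast("wrist",[px],z,o)[0].round(1))
snap("t1","top"); snap("s1","scene")
print("tip in top",proj("top",[p+[0,0,-8],p+[0,0,150]]).round(0).tolist())
E
```

```text
now t6.11 p [ 611.  -166.2  204. ] w0.001 F [ 0.3  1.2 -0.4]
[[1.0, -0.0, -0.0015], [-0.0, -1.0, 0.0005], [-0.0015, -0.0005, -1.0]] [-0.323  0.492  1.265  0.     1.386  1.247]
tip px [[314.0, 277.0], [314.0, 283.0], [314.0, 294.0], [315.0, 226.0], [313.0, 271.0], [314.0, 313.0], [429.0, 210.0], [429.0, 249.0]]
(315, 222) [ 614.8 -166.3  108. ]
(313, 268) [ 577.4 -164.7  108. ]
(427, 247) [ 577.2 -267.9   60. ]
(429, 284) [ 540.1 -273.5   60. ]
tip in top [[235.0, 191.0], [215.0, 174.0]]
```

View pics/t1.png

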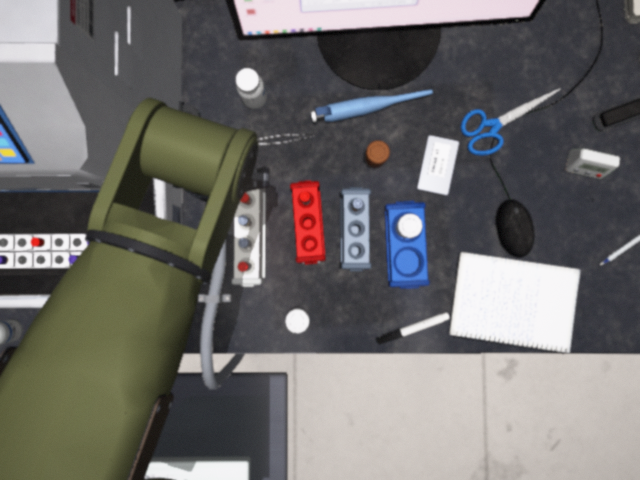

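View pics/s1.png

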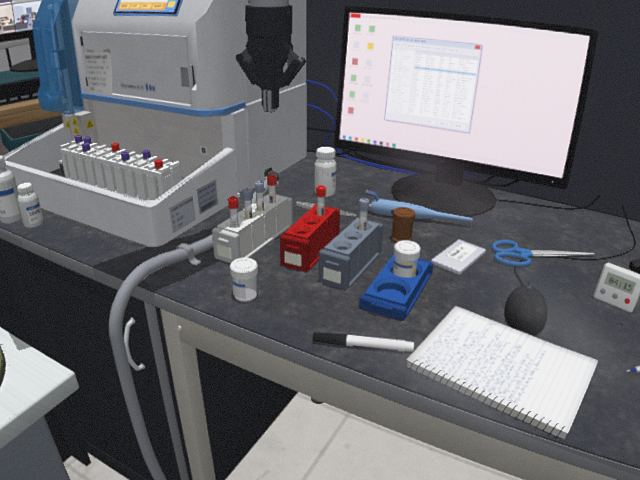

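```bash
python3 - <<'E'
from h import *
o=st("now"); p=np.array(o["ee_pos"])
im=cv2.imread("pics/s1.png")
for dz in(-8,11,65): print(dz,proj("scene",[p+[0,0,dz]]).round(0).tolist())
pts=proj("scene",[p+[0,0,-8],p+[0,0,11],[611.3,-166.3,108],[499,-165.3,108]]).round().astype(int)
c=im.copy()
for q in pts: cv2.drawMarker(c,tuple(int(v) for v in q),(0,255,0),0,6,1)
cv2.imwrite("pics/s1c.png",cv2.resize(c[40:260,190:350],None,fx=2.7,fy=2.7,interpolation=cv2.INTER_CUBIC))
im=cv2.imread("pics/g1.png")
for q in proj("wrist",[p+[a,b,c] for a in(-11,11) for b in(-3,3) for c in(-8,11)],o): cv2.drawMarker(im,tuple(int(v) for v in q.round()),(0,255,0),0,5,1)
cv2.imwrite("pics/g1c.png",cv2.resize(im[200:440,240:400],None,fx=2.5,fy=2.5,interpolation=cv2.INTER_CUBIC))
E
```

```text
now t6.21 p [ 611.1 -166.3  204.3] w0.001 F [-0.1 -0.2  0. ]
-8 [[271.0, 128.0]]
11 [[271.0, 118.0]]
65 [[270.0, 86.0]]
```

View pics/s1c.png

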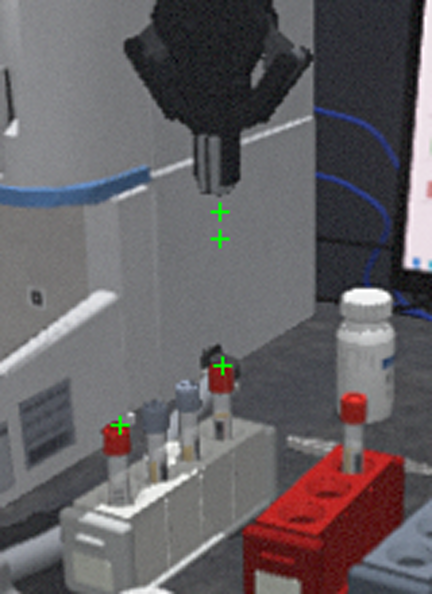

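View pics/g1c.png

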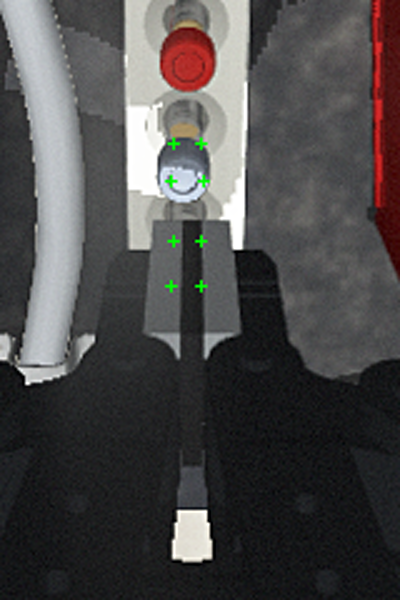

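Both views agree that the real fingertips sit well behind where the reported tool data puts them. In the scene view they are about 17 px above the predicted tip, so they closed just above the cap. I'll quantify the offset.

```bash
python3 - <<'E'
from h import *
o=st("now"); p=np.array(o["ee_pos"])
for dz in(10,15,20,25,30,35): print(dz,"wrist front edge",proj("wrist",[p+[11,-3,dz],p+[-11,-3,dz],p+[11,-9,dz]],o).round(1).tolist(),"scene",proj("scene",[p+[0,0,dz],p+[11,0,dz],p+[-11,0,dz]]).round(1).tolist())
im=cv2.imread("pics/s1.png"); cv2.imwrite("pics/s1d.png",cv2.resize(im[85:135,245:300],None,fx=10,fy=10,interpolation=cv2.INTER_NEAREST))
E
```

```text
now t6.21 p [ 611.1 -166.3  204.3] w0.001 F [-0.1 -0.2  0. ]
10 wrist front edge [[320.7, 271.5], [320.4, 313.1], [333.6, 271.5]] scene [[270.7, 118.1], [274.2, 116.6], [267.2, 119.6]]
15 wrist front edge [[320.8, 276.0], [320.5, 318.6], [334.1, 276.1]] scene [[270.7, 115.2], [274.2, 113.8], [267.1, 116.7]]
20 wrist front edge [[320.9, 280.9], [320.7, 324.4], [334.6, 280.9]] scene [[270.6, 112.4], [274.1, 111.0], [267.0, 113.9]]
25 wrist front edge [[321.1, 286.0], [320.8, 330.5], [335.2, 286.0]] scene [[270.5, 109.5], [274.0, 108.1], [266.9, 111.0]]
30 wrist front edge [[321.3, 291.4], [321.0, 337.0], [335.8, 291.4]] scene [[270.5, 106.7], [274.0, 105.3], [266.9, 108.1]]
35 wrist front edge [[321.4, 297.2], [321.1, 343.9], [336.4, 297.2]] scene [[270.4, 103.8], [273.9, 102.4], [266.8, 105.2]]
```

View pics/s1d.png

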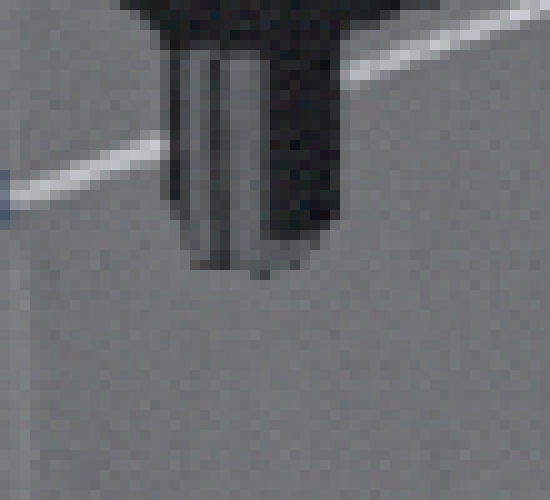

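Scene and wrist views both put the shut fingertips about 24 ± 3 mm behind the TCP, instead of 8 mm ahead. I'll work from the measured tip. On the retry I'll step down, watching force, and look once before closing.

```bash
python3 - <<'E'
from h import *
env.move_gripper(0.5); x,y=611.8,-166.2
env.move_l([x,y,100],speed=150)
for z in(85,72,63): env.move_l([x,y,z],speed=80); st(z)
o=st("look"); p=o["ee_pos"]; snap("s2","scene"); snap("g2")
env.move_gripper(0.0,30); st("gripped"); snap("s3","scene")
a=[cv2.resize(cv2.imread(f"pics/{n}.png")[100:260,200:320],None,fx=3.2,fy=3.2,interpolation=cv2.INTER_CUBIC) for n in("s2","s3")]
cv2.imwrite("pics/s23.png",np.hstack(a))
E
```

```text
85 t7.88 p [ 611.5 -166.1   84.5] w0.501 F [-0.2  0.  -0. ]
72 t8.18 p [ 611.5 -166.1   71.2] w0.503 F [-0.2 -0.1 -0.9]
63 t8.44 p [ 611.5 -166.1   62.3] w0.499 F [ 0.   0.2 -1.4]
look t8.44 p [ 611.5 -166.1   62.3] w0.499 F [ 0.   0.2 -1.4]
gripped t8.88 p [ 612.  -166.2   63.3] w0.195 F [-0.1 -0.3  2.3]
```

View pics/s23.png

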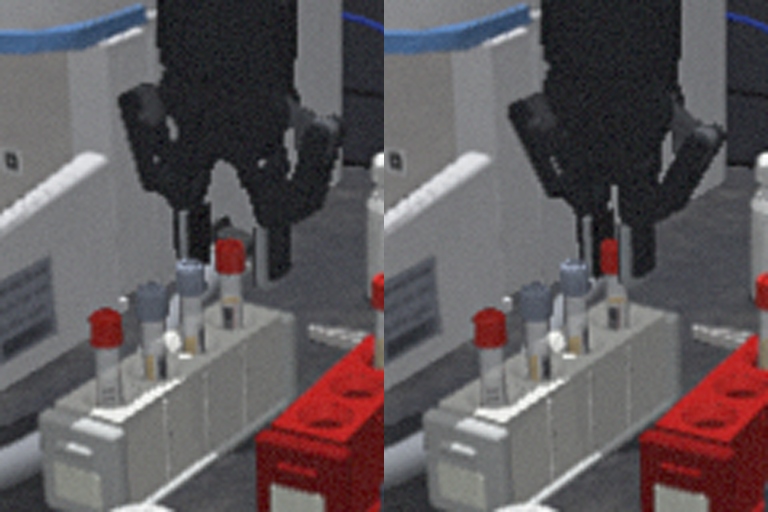

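View pics/g2.png

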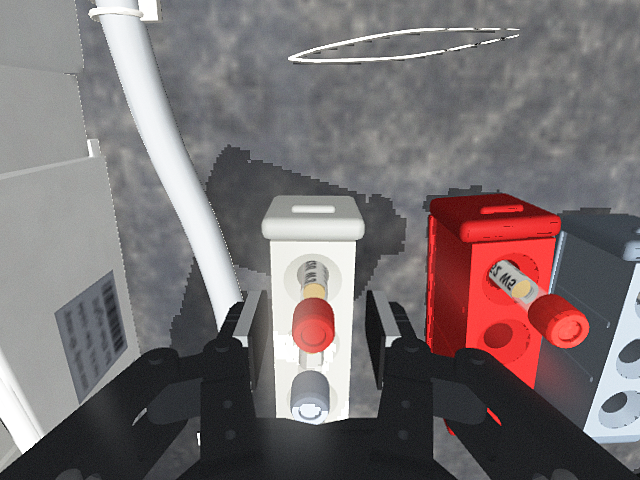

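It is gripped this time: w = 0.195, about 16.6 mm, which matches the cap. s3 shows the pads around the red cap with the tube still upright. I'll lift and place it in the red rack's middle pocket.

```bash
python3 - <<'E'
from h import *
env.move_l([611.8,-166.2,178],speed=120); st("up"); snap("s4","scene")
place(575.4,-269.8,zg=63,zup=178); snap("s5","scene"); snap("g5")
a=[cv2.resize(cv2.imread(f"pics/{n}.png")[40:280,200:380],None,fx=2.2,fy=2.2,interpolation=cv2.INTER_CUBIC) for n in("s4","s5")]
cv2.imwrite("pics/s45.png",np.hstack(a))
E
```

```text
up t10.04 p [ 611.5 -166.1  177. ] w0.193 F [ 0.1  0.3 -0.2]
mouth t12.07 p [ 575.7 -270.   103.8] w0.190 F [-0.   0.2 -0.7]
down t13.21 p [ 575.4 -269.8   64.2] w0.189 F [-0.3 -0.6  0.7]
```

View pics/s45.png

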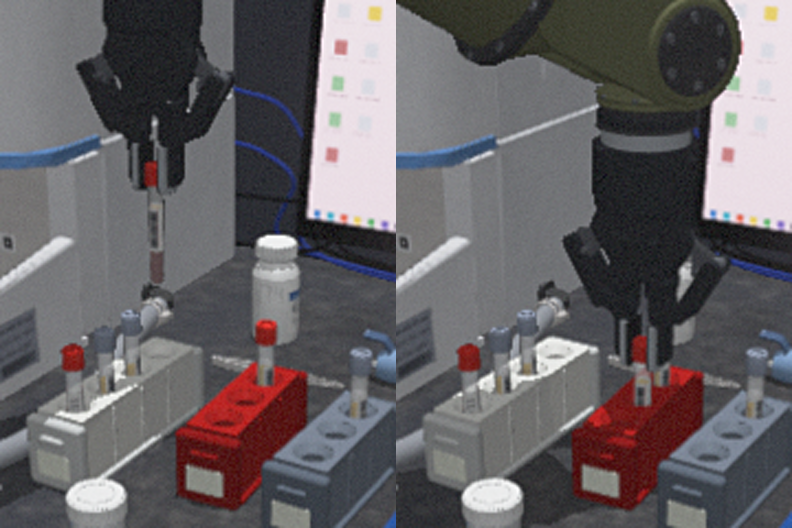

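View pics/g5.png

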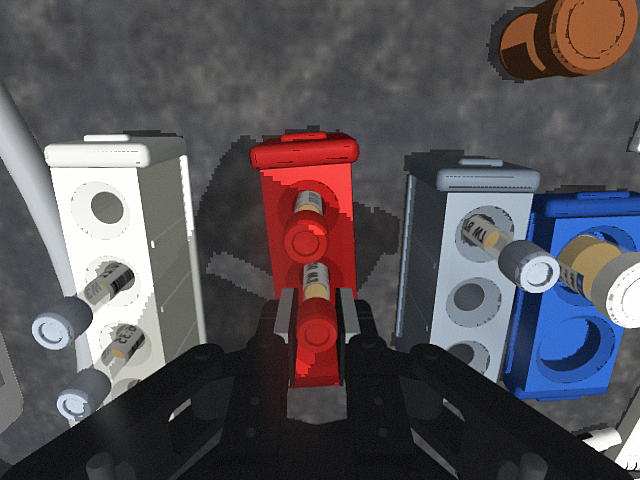

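The tube is in the middle red pocket: g5 shows its cap at (318,335), level with the resident's cap, with no contact force. I'll release it and carry on with red 2.

```bash
python3 - <<'E'
from h import *
release(575.4,-269.8,zup=178,op=0.4)
pick(499.2,-165.2,zg=63,zup=178,op=0.45)
if env.get_obs()["width"]>0.12:
    place(537.6,-273.4,zg=63,zup=178); snap("g6"); release(537.6,-273.4,zup=178,op=0.4)
snap("g7")
E
```

```text
open t13.62 p [ 575.4 -269.8   64. ] w0.398 F [-0.4 -0.3 -0.4]
away t14.72 p [ 575.1 -269.6  177.1] w0.401 F [-0.1  0.1 -0.1]
at t16.52 p [ 499.5 -165.3   63.5] w0.450 F [-0.1  0.3  0.5]
gripped t16.83 p [ 499.5 -165.3   63.5] w0.191 F [-0.2  2.1  4.1]
up t17.94 p [ 498.9 -165.1  177.2] w0.187 F [0.6 0.2 0.1]
mouth t19.96 p [ 537.9 -273.6  103.7] w0.190 F [-0.4 -0.2  0.4]
down t21.09 p [ 537.6 -273.4   64.1] w0.190 F [-0.1 -0.1  0.1]
open t21.46 p [ 537.6 -273.4   64. ] w0.399 F [-0.2  0.2 -0.4]
away t22.56 p [ 537.3 -273.2  177.1] w0.398 F [ 0.5  0.7 -0.9]
```

View pics/g7.png

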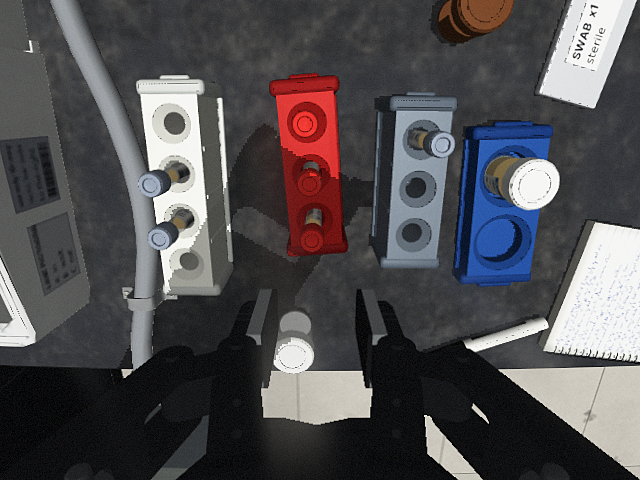

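g7 shows three red caps in the red rack, at (307,124), (309,180) and (313,237), and both grey tubes still upright. Next, the grey tubes.

```bash
python3 - <<'E'
from h import *
for (a,b,c,d) in((574.5,-164.9,562.8,-353.7),(537.6,-165.4,524.6,-353.5)):
    pick(a,b,zg=63,zup=178,op=0.45)
    if env.get_obs()["width"]<0.12: print("MISS"); break
    place(c,d,zg=63,zup=178); release(c,d,zup=178,op=0.4)
snap("g8")
E
```

```text
at t24.37 p [ 574.8 -165.    63.5] w0.450 F [ 0.9  0.4 -0.1]
gripped t24.68 p [ 574.8 -164.9   63.6] w0.190 F [-0.8  1.4  4.1]
up t25.79 p [ 574.2 -164.8  177.1] w0.188 F [ 0.4 -0.  -0.1]
mouth t28.30 p [ 563.1 -353.9  103.8] w0.193 F [0.1 0.1 0.4]
down t29.43 p [ 562.8 -353.7   64.1] w0.189 F [-0.2  0.5 -0.6]
open t29.75 p [ 562.8 -353.7   64. ] w0.400 F [-0.4 -0.   0.6]
away t30.85 p [ 562.5 -353.5  177. ] w0.402 F [ 0.3 -0.  -1.2]
at t32.85 p [ 537.9 -165.5   63.5] w0.447 F [ 0.2 -0.6  0.1]
gripped t33.17 p [ 537.9 -165.5   63.6] w0.190 F [ 0.8 -0.3  3.3]
up t34.27 p [ 537.3 -165.3  177.1] w0.191 F [-0.2  0.3  0.3]
mouth t36.78 p [ 524.9 -353.7  103.8] w0.184 F [ 0.5  0.5 -0. ]
down t37.92 p [ 524.6 -353.5   64. ] w0.189 F [-0.7  0.5 -0.7]
open t38.23 p [ 524.6 -353.5   64. ] w0.403 F [ 0.4 -0.3  0.4]
away t39.33 p [ 524.3 -353.3  177.1] w0.399 F [0.2 0.3 0.1]
```

View pics/g8.png

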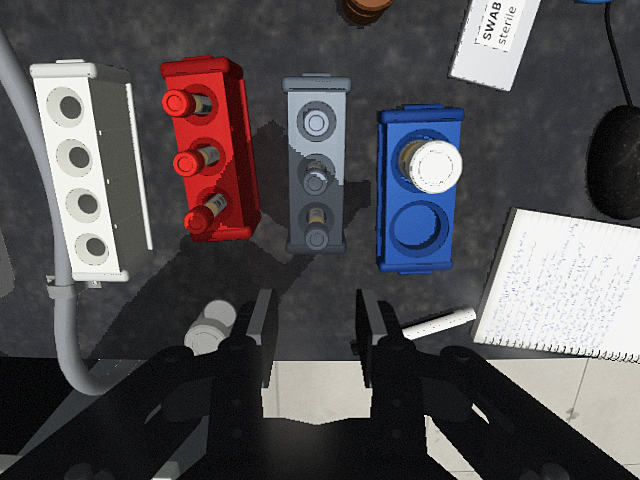

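g8 shows three grey caps in the grey rack, at (316,122), (316,180) and (316,237), and an empty carrier. Now the jar, stopping to look before I close.

```bash
python3 - <<'E'
from h import *
x,y=405.2,-251.4
env.move_gripper(0.8); env.goto([x,y,100],R0)
for z in(40,20,8): env.move_l([x,y,z],speed=80); st(z)
snap("s9","scene"); snap("g9")
cv2.imwrite("pics/s9c.png",cv2.resize(cv2.imread("pics/s9.png")[180:320,170:320],None,fx=4,fy=4,interpolation=cv2.INTER_CUBIC))
E
```

```text
40 t41.44 p [ 405.5 -251.6   40.4] w0.799 F [-0.2 -0.6 -0.1]
20 t41.84 p [ 405.1 -251.4   20. ] w0.800 F [0.1 0.2 0.3]
8 t42.14 p [ 405.1 -251.3    7.9] w0.798 F [ 0.1  0.  -0.1]
```

View pics/s9c.png

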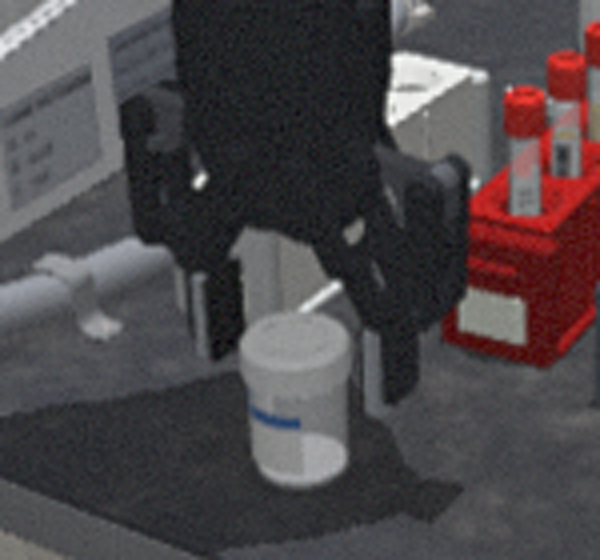

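View pics/g9.png

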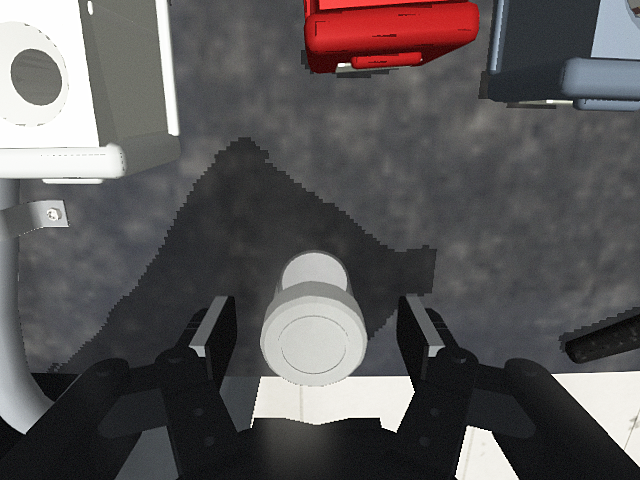

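The jar is centred between the pads, with its lid at g9 px (314,340) and the fingertips near the lid's lower edge. I'll close, lift and place it.

```bash
python3 - <<'E'
from h import *
x,y=405.2,-251.4
env.move_gripper(0.0,35); o=st("gripped")
if 0.4<o["width"]<0.56:
    env.move_l([x,y,130],speed=100); st("up"); snap("s10","scene")
    place(505.6,-448.3,zg=14,zup=135); snap("s11","scene"); snap("g11")
    a=[cv2.resize(cv2.imread(f"pics/{n}.png")[100:330,200:450],None,fx=1.6,fy=2.0,interpolation=cv2.INTER_CUBIC) for n in("s10","s11")]
    cv2.imwrite("pics/s1011.png",np.hstack(a))
E
```

```text
gripped t42.61 p [ 405.5 -251.6    8.4] w0.463 F [-0.1  1.7  5.9]
up t43.98 p [ 404.9 -251.2  129.4] w0.459 F [-0.2 -0.6 -1. ]
mouth t46.81 p [ 505.9 -448.6   54.8] w0.461 F [ 0.2 -0.1 -0.9]
down t47.94 p [ 505.6 -448.3   15. ] w0.460 F [ 0.6 -0.4 -1.3]
```

View pics/s1011.png

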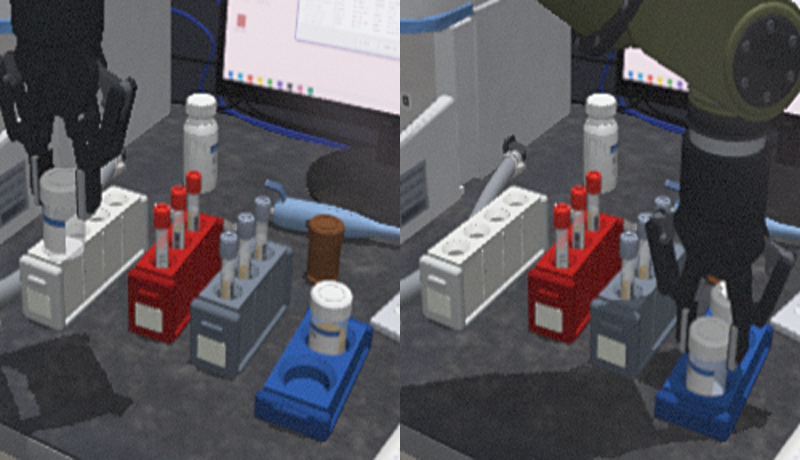

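View pics/g11.png

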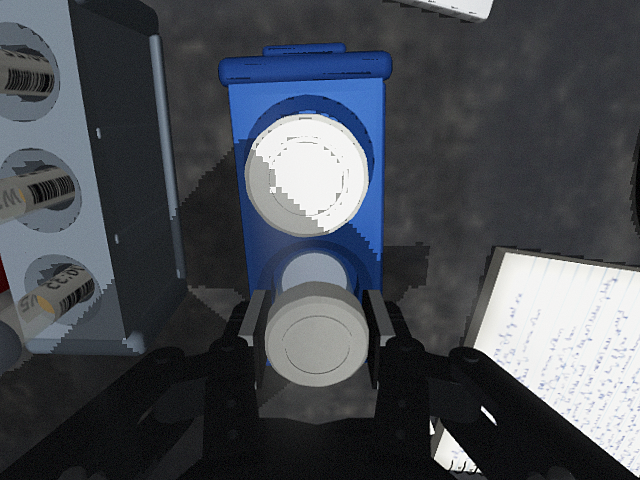

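The jar looks seated in the recess with negligible force. I'll release it, retreat, and check all five placements from a clear pose.

```bash
python3 - <<'E'
from h import *
release(505.6,-448.3,zup=150,op=0.75)
env.goto([470,-330,290],R0); env.hold(0.5); o=st("view"); np.savez("wf.npz",ee_pos=o["ee_pos"],tcp_rot=o["tcp_rot"]); snap("gf")
env.goto([340,-300,300],R0); env.hold(0.3); snap("tf","top"); snap("sf","scene"); st("end")
tf=cv2.imread("pics/tf.png")[160:350,220:450]; cv2.imwrite("pics/tfc.png",cv2.resize(tf,None,fx=3.3,fy=3,interpolation=cv2.INTER_CUBIC))
cv2.imwrite("pics/sfc.png",cv2.resize(cv2.imread("pics/sf.png")[160:330,190:450],None,fx=3,fy=3,interpolation=cv2.INTER_CUBIC))
im=cv2.imread("pics/gf.png")
X=[(575.4,-269.8,108),(537.6,-273.4,108),(562.8,-353.7,108),(524.6,-353.5,108),(505.6,-448.3,64)]
P=proj("wrist",X,o); print(P.round(1).tolist())
for q in P: cv2.drawMarker(im,tuple(int(v) for v in q.round()),(0,255,0),0,5,1)
cv2.imwrite("pics/gfc.png",cv2.resize(im[20:260,160:500],None,fx=2.3,fy=2.3,interpolation=cv2.INTER_CUBIC))
E
```

```text
open t48.41 p [ 505.6 -448.3   15. ] w0.751 F [-0.4  0.   0.4]
away t49.68 p [ 505.3 -448.1  149. ] w0.749 F [ 1.   0.2 -0.1]
view t50.96 p [ 470.  -330.1  289.8] w0.750 F [-0.1 -0.5  0.2]
end t52.01 p [ 340.3 -300.   299.7] w0.751 F [-0.5  0.   0.3]
[[247.4, 85.6], [253.5, 129.3], [341.3, 100.4], [340.3, 143.7], [426.2, 159.3]]
```

View pics/gfc.png

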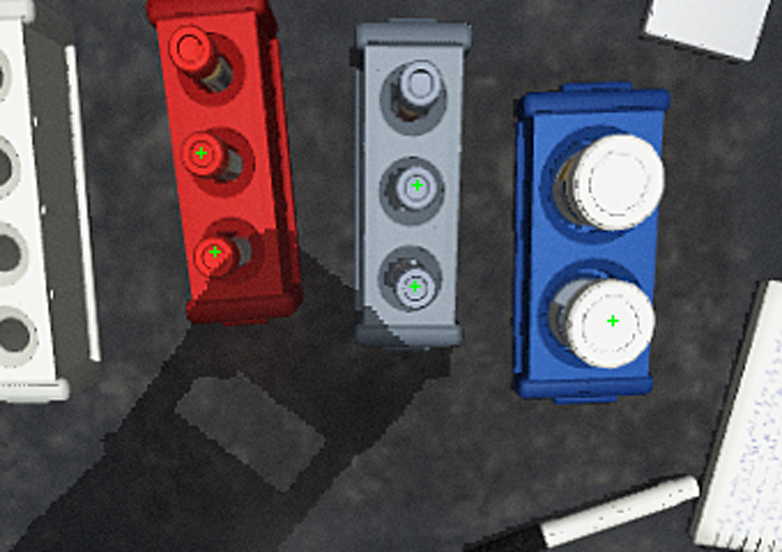

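View pics/tfc.png

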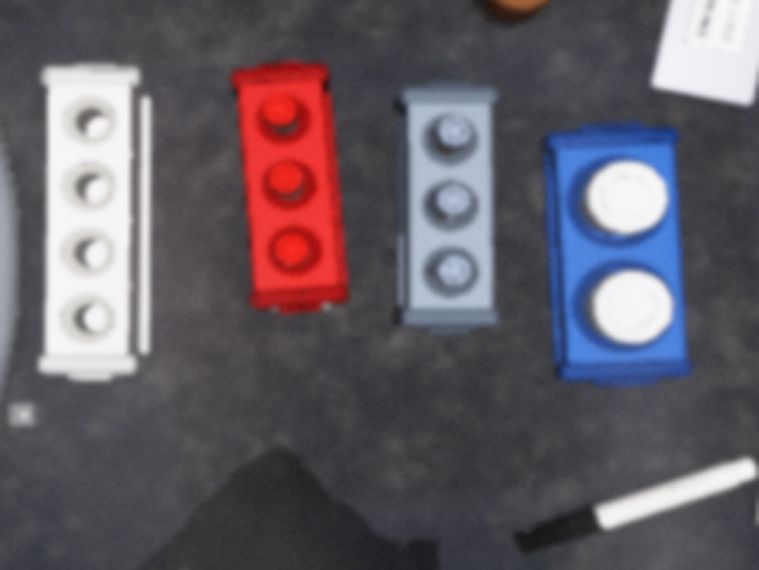

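View pics/sfc.png

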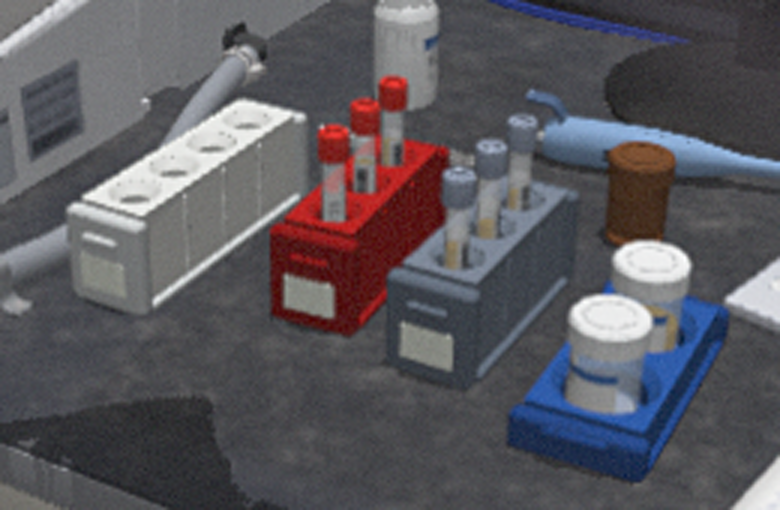

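```bash
python3 - <<'E'
from h import *
t=lambda X,Y,z: cast("top",[(220+X/3.3-.5,160+Y/3-.5)],z)[0,:2].round(1).tolist()
print("top jars",t(625,199,64),t(631,307,64))
o=np.load("wf.npz"); w=lambda X,Y,z: cast("wrist",[(160+X/2.3-.5,20+Y/2.3-.5)],z,o)[0,:2].round(1).tolist()
print("wrist jars",w(617,181,64),w(605,324,64),"recess rim",w(596,313,24) )
print("tubes",w(204,155,108),w(214,256,108),w(416,187,108),w(414,287,108))
im=cv2.imread("pics/tf.png"); 
h=cv2.cvtColor(im,cv2.COLOR_BGR2HSV); m=(h[...,1]<50)&(h[...,2]>170); m[:, :385]=0; m[:,435:]=0; m[:200]=0; m[290:]=0
for b in blobs(m,100): print(b, cast("top",[b[0]],64)[0].round(1), np.sqrt(b[1]*4/np.pi))
E
```

```text
top jars [567.2, -443.6] [505.5, -445.9]
wrist jars [567.1, -444.5] [504.5, -444.5] recess rim [505.3, -451.0]
tubes [574.3, -270.4] [536.3, -272.5] [562.5, -352.8] [524.1, -352.8]
(array([409.62030905, 225.29139073]), np.int32(453), array([398, 214,  24,  24], dtype=int32)) [ 568.1 -444.8   64. ] 24.016192740836935
(array([411.33041575, 261.76586433]), np.int32(457), array([400, 250,  24,  24], dtype=int32)) [ 505.7 -447.    64. ] 24.121991458915023
```

Every measurement is within about 2 mm for the tubes and 4 mm for the jar, inside tolerance. The jar's lid appears the same size as the resident's, 62 mm away. Handing in.

```bash
python3 - <<'E'
from h import *
env.job_done(); print(env.get_obs()["t"])
E
```

```text
the job is handed in; nothing more can be done
the job is handed in; nothing more can be done
```

I filed all five items and handed the job in at about 52 s, well inside the 112 s limit. Both red tubes are in the red rack, both grey tubes are in the grey rack, and the jar is in the tray's free recess. All are upright and released, and the arm is clear of everything.

**Last checks:** By the wrist camera, the four caps are within 2 mm of their pocket axes and level with the resident tubes. The jar's lid is 62 mm from the resident jar's and appears the same size. None of the wrist-force readings I printed was above about 6 N.

**What failed or disagreed:**
- **First grasp:** it closed on nothing. Both the scene and wrist views showed the real fingertips about 24 mm behind the TCP, not 8 mm ahead as stated, so I used the measured tip from then on. Every later grasp held.
- **Jar position:** the views differ by 1 to 4 mm in y on where the jar sits relative to the recess axis. The tolerance is 8 mm.

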